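Make up two method kits for the liquid chromatograph

ROBOT

A 6-joint arm with a two-finger parallel gripper is mounted at the origin on the work surface. World frame = base frame: x ahead of the robot, y to its left, z up, the work surface at z = 0. Lengths are in m, angles in rad, forces in N, time in s.
With the tool pointing down it reaches from about 0.3 to 0.875 m from the base axis. Payload 6.4 kg.
Tool frame: the origin (TCP) lies between the finger pads; the fingertips stand 8 mm ahead of it and the grasp point (between the pads) lies 11 mm behind it; z points along the fingers, y is the line along which they close (so a half turn about z gives the same grasp; the last joint's range is limited). The gripper opens to 88 mm and grips with 3 to 60 N. Pads are 18 mm wide; open, the fingers measure 123 mm over their backs; the gripper's body (75 mm by 187 mm) begins 45 mm behind the grasp point.
Start: joints at [-1.458, 0.181, 1.607, -0, 1.354, -0.206], TCP at [0.18, -0.546, 0.247] pointing down, gripper open.
Joint ranges: [-2.99, 2.99], [-0.89, 2.07], [0.3, 2.58], [-1.14, 4.28], [0, 2.63], [-3.12, 3.12]. Speed limits (rad/s): [2.57, 2.57, 3.01, 3.14, 3.14, 3.14].

INTERFACE

Orientations are given as a unit quaternion [x, y, z, w].
In Python, from rig import r gives the robot as it stands. The module is installed in compiled form; this text tells all that it offers.
- The arm moves only by the shell command python3 -m pendant 'ROWS' [FORCE]. ROWS is a JSON list of rows, 1 to 10 of them, each of 5 numbers: the finger opening in m, then dx, dy, dz in m, then a turn about the tool's z in rad; each row is the pose to reach, as a shift and turn from the pose commanded when the command began, along the tool's axes at that moment; what a row does not reach only later rows make up. A row lasts 1/8 s, in which the tool goes at most 0.0625 m and 0.188 rad, less where a joint would pass 70% of its speed; a pose out of reach is approached as far as the arm can. The fingers move at their own pace and stop on an object; FORCE is the grip in N (left out, the last holds). Time passes only in rows, so rows that do not move let the fingers close. It prints the time, the measured TCP pose, the force, the opening and the grip force at its end.
- r.sense(): the state, without advancing time (a new reading comes with each control period).
- r.grab_frame(name): name is "scene" or "top" or "wrist"; returns a dict with "image" (420x560x3 uint8, blue, green, red), "depth" (420x560 float32, m along the optical axis (not along the pixel's ray), 0 where there is no reading), "fx", "fy", "cx", "cy" (pixels), "R" (3x3) and "t" (3): a world point X has camera coordinates R X + t. Camera axes: x right, y down, z forward; pixel columns grow to the right and rows downward; lengths in m; the calibration is good to about 2 mm. A picture is of the moment at which its call begins.
- r.finish_job(): hands the job in; it is judged then, once.
The state is a dict: "t": time; "joint_positions": joint angles; "qvel": joint speeds; "effort": joint torques, N m; "ee_pos": TCP position; "eef_rot": TCP orientation; "force": force on the tool from outside, world axes, zero at the start; "torque": the same for the moment, N m; "opening": finger opening in m; "gripper_force": force on a finger pad.
Only numpy, scipy, OpenCV 4.12 (cv2) and the standard library are available. Lean on these libraries where they do the work, as an engineer would, in place of code of your own. Each camera call takes 0.05 s, during which the arm holds its last target. There are 200 camera calls.

TASK

Make up the two method kits in their trays. The blue tray gets the column with the red sleeve and the amber bottle with the white cap; the yellow tray gets the column with the blue sleeve, the clear bottle with the blue cap and the vial with the green cap. Lay each column in the tray's two V saddles and stand each bottle in the large square bay and the vial in the small corner bay; keep the glass upright, set everything down rather than dropping it, and leave the three spares (column with the green sleeve, amber bottle with the red cap, vial with the blue cap) where they are.

Things in the scene. Friction and masses are not known exactly. Their poses are not given: they have to be found in the camera images.
- tray_blue: Blue kit tray, fixed, 190 (its x) x 145 (y) mm; floor 3 mm thick, rim and dividers 14 mm high. Origin: centre of its underside; yaw within 0.15 rad. Column row on the +y side: two grey V saddles (34 mm wide, 8 mm long, tips 42 mm high) at x = -42 and 42, y = 39.5 mm; a column lying in both, along the tray's x, has its axis at z = 34. Bays: see the yellow tray (same layout).
- tray_yellow: Yellow kit tray, fixed; same size, frame and saddles as the blue tray. Both have, on the -y side: a bottle bay, the large square, 76 x 76 mm inside, centre x = -54, y = -31.5 mm; a vial bay, the small square in the corner, 42 x 42 mm inside, centre x = 71, y = -48.5 mm; floors at z = 3 mm, walls 14 mm high. The bay between them holds small fittings that stay there.
- column_red: Steel column with a red sleeve, lying on the bench along the world's x within 0.15 rad. 168 mm long, 0.19 kg; tube 12.7 mm in diameter; sleeve 15 mm in diameter, 60 mm long, at mid-length (grip here); end hexagons 20 mm across flats, from 56 to 76 mm off the middle. Origin: mid-length on the axis, 10 mm above the bench; x along the column, either end may lead. Goes into the blue tray.
- column_blue: Steel column with a blue sleeve, lying on the bench along the world's x within 0.15 rad. 168 mm long, 0.19 kg; tube 12.7 mm in diameter; sleeve 15 mm in diameter, 60 mm long, at mid-length (grip here); end hexagons 20 mm across flats, from 56 to 76 mm off the middle. Origin: mid-length on the axis, 10 mm above the bench; x along the column, either end may lead. Goes into the yellow tray.
- column_green: Steel column with a green sleeve, lying on the bench along the world's x within 0.15 rad. 168 mm long, 0.19 kg; tube 12.7 mm in diameter; sleeve 15 mm in diameter, 60 mm long, at mid-length (grip here); end hexagons 20 mm across flats, from 56 to 76 mm off the middle. Origin: mid-length on the axis, 10 mm above the bench; x along the column, either end may lead. Spare stock: stays where it is.
- bottle_amber: Standing 100 ml amber glass bottle with a white screw cap and paper label: body 56 mm in diameter; cap 54 mm in diameter, from 78 mm up to the top at 104 mm (grip here). About 0.17 kg. Origin: centre of the underside; z up. Goes into the blue tray.
- bottle_clear: Standing 100 ml clear glass bottle with a blue screw cap and paper label: body 56 mm in diameter; cap 54 mm in diameter, from 78 mm up to the top at 104 mm (grip here). About 0.17 kg. Origin: centre of the underside; z up. Goes into the yellow tray.
- bottle_spare: Standing 100 ml amber glass bottle with a red screw cap and paper label: body 56 mm in diameter; cap 54 mm in diameter, from 78 mm up to the top at 104 mm (grip here). About 0.17 kg. Origin: centre of the underside; z up. Spare stock: stays where it is.
- vial_green: Standing 20 ml clear glass vial with a green cap and paper label: 22.6 mm in diameter up to 56 mm; cap 21 mm in diameter, top at 75 mm. About 0.03 kg. Origin: centre of the underside; z up. Goes into the yellow tray.
- vial_blue: Standing 20 ml clear glass vial with a blue cap and paper label: 22.6 mm in diameter up to 56 mm; cap 21 mm in diameter, top at 75 mm. About 0.03 kg. Origin: centre of the underside; z up. Spare stock: stays where it is.
There are look-alikes about, which are no part of the job. Leave any pink or turquoise look-alike of the column_red alone.

How it is judged:
By the outcome, as a careful person would: the job done as asked, in the order asked, and still so for the second after the job is handed in, with the robot touching nothing.
It also fails if it takes over 138 s, if anything falls off the work surface, if the arm or the gripper's body presses on something with over 40 N, if the wrist force passes 120 N, or if a joint passes its speed limit or range.

## Working session

There is one attempt and no reset: what is moved stays moved. The work goes in short steps, Python scripts to look and compute and a shell command to move; the robot and the scene stay as the last step left them, time stands still between calls to the robot, and variables do not carry over. Pictures are saved under pics/ and viewed, at most 14 in all, crops included, and the job is handed in when it is done.

```bash
ls; mkdir -p pics
python3 - <<'E'
from rig import r
import cv2,numpy as np
for n in("scene","top","wrist"):
    f=r.grab_frame(n);cv2.imwrite(f"pics/{n}0.png",f["image"]);np.savez(f"{n}0.npz",**f)
    print(n,f["fx"],f["fy"],f["cx"],f["cy"],np.round(f["R"],4).tolist(),np.round(f["t"],4).tolist(),(f["depth"]>0).mean())
s=r.sense();print({k:np.round(v,4).tolist() for k,v in s.items()})
E
```

```text
pics
scene 490.49320979214923 490.49320979214923 282.4900586180775 205.69466697164623 [[0.8427, 0.5379, -0.0241], [0.2727, -0.4651, -0.8422], [-0.4642, 0.7032, -0.5386]] [-0.4738, -0.01, 1.5672] 0.9955144557823129
top 429.7470945536925 429.7470945536925 280.8334298382453 207.71217152570875 [[-0.0131, -0.9999, -0.0018], [-0.9973, 0.0132, -0.0726], [0.0726, 0.0008, -0.9974]] [0.1731, 0.4857, 1.1705] 0.9959566326530612
wrist 324.33877479581156 324.33877479581156 282.8839596340964 212.1281088047102 [[0.3128, -0.9498, -0.0013], [-0.9098, -0.3, 0.287], [-0.2729, -0.0886, -0.9579]] [-0.5742, -0.0388, 0.3906] 0.995812074829932
{'t': 0.15, 'joint_positions': [-1.4583, 0.1814, 1.6077, -0.0, 1.3538, -0.2063], 'qvel': [0.0004, -0.0012, -0.0029, 0.0001, 0.0015, 0.0005], 'effort': [0.0, -43.4235, -34.2178, 0.0702, 0.0357, -0.0001], 'ee_pos': [0.1802, -0.5456, 0.246], 'eef_rot': [0.9873, 0.1587, 0.0, -0.0006], 'force': [0.6075, 0.0043, -1.0591], 'torque': [-0.0174, 0.0251, -0.0167], 'gripper_force': 0.0, 'opening': 0.0882}
```

View pics/top0.png

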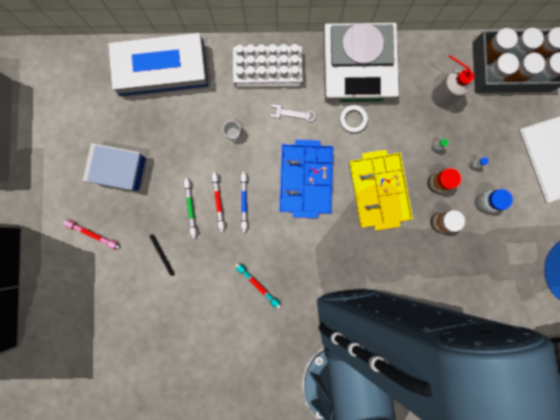

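View pics/scene0.png

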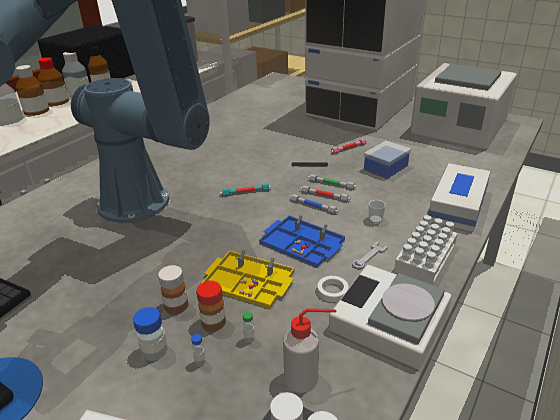

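The top view (image up = +x, left = +y) shows three columns: green (191,208), red (219,202) and blue (244,202). Two look-alikes, pink at (91,234) and turquoise at (258,285), are to be left alone. The blue tray is at (306,178) and the yellow tray at (380,190). Bottles: red cap (448,180), white cap (452,222), blue cap (497,200). Vials: green (442,146), blue (482,162).

Next I measure them from both views.

```bash
cat > h.py <<'E'
import numpy as np,cv2
def load(n): return dict(np.load(n+".npz"))
def grab(n,name):
    from rig import r
    f=r.grab_frame(n);cv2.imwrite(f"pics/{name}.png",f["image"]);np.savez(f"{name}.npz",**f);return f
def pts(f,u,v,d):
    c=np.stack([(u-f["cx"])/f["fx"]*d,(v-f["cy"])/f["fy"]*d,d],-1)
    return (c-f["t"])@f["R"]
def onplane(f,u,v,z):
    u=np.asarray(u,float);v=np.asarray(v,float)
    a=np.stack([(u-f["cx"])/f["fx"],(v-f["cy"])/f["fy"],np.ones_like(u)],-1)@f["R"]
    o=-f["R"].T@f["t"]
    return o+a*((z-o[2])/a[...,2])[...,None]
HUE={"red":[(0,8),(172,180)],"green":[(50,75)],"blue":[(100,125)],"yellow":[(20,35)]}
def blobs(f,col,amin=15,smin=130,vmin=60):
    h=cv2.cvtColor(f["image"],cv2.COLOR_BGR2HSV)
    m=np.zeros(h.shape[:2],np.uint8)
    for a,b in HUE[col]: m|=cv2.inRange(h,(a,smin,vmin),(b,255,255))
    n,L,S,C=cv2.connectedComponentsWithStats(m,connectivity=8)
    for i in range(1,n):
        if S[i,4]>=amin:
            v,u=np.nonzero(L==i); d=f["depth"][v,u]; k=d>0
            yield C[i],S[i,4],u,v,pts(f,u[k],v[k],d[k])
E
python3 - <<'E'
from h import *
for n in("top0","scene0"):
    f=load(n)
    for c in HUE:
        for C,a,u,v,P in blobs(f,c):
            if len(P)==0: continue
            q=np.percentile(P,[5,50,95],0)
            if abs(q[1,2])>.15 or q[1,0]<0.15 or q[1,0]>.9: continue
            r=cv2.minAreaRect((P[:,:2]*1000).astype(np.float32))
            print(n,c,np.round(C),a,"med",np.round(q[1],3),"z",np.round(q[[0,2],2],3),"rect",np.round(r[0]),np.round(r[1]),round(r[2],1))
E
```

```text
top0 red [449. 178.] 425 med [ 0.552 -0.269  0.103] z [0.009 0.106] rect [ 562. -292.] [ 62. 103.] 12.4
top0 red [218. 201.] 117 med [0.509 0.341 0.015] z [-0.    0.02] rect [509. 342.] [58. 14.] 7.8
top0 red [ 90. 234.] 125 med [0.422 0.694 0.016] z [0.011 0.02 ] rect [423. 694.] [60. 17.] 61.1
top0 red [258. 285.] 119 med [0.277 0.232 0.015] z [0.008 0.02 ] rect [276. 233.] [58. 14.] 44.4
top0 green [444. 142.] 43 med [ 0.653 -0.268  0.074] z [0.071 0.078] rect [ 653. -269.] [17. 18.] 22.4
top0 green [190. 208.] 96 med [0.492 0.418 0.016] z [0.009 0.019] rect [492. 419.] [55. 12.] 7.5
top0 blue [155.  60.] 793 med [0.887 0.5   0.076] z [0.073 0.08 ] rect [888. 500.] [ 50. 126.] 5.1
top0 blue [306. 179.] 3569 med [0.569 0.095 0.003] z [-0.001  0.015] rect [571.  94.] [146. 218.] 87.0
top0 blue [484. 161.] 51 med [ 0.601 -0.373  0.073] z [0.068 0.077] rect [ 607. -389.] [18. 52.] 20.4
top0 blue [501. 199.] 393 med [ 0.496 -0.398  0.103] z [0.094 0.106] rect [ 497. -429.] [ 52. 110.] 1.0
top0 blue [244. 202.] 93 med [0.505 0.269 0.016] z [0.001 0.021] rect [508. 269.] [56. 10.] 0.3
to
[... 1242 characters left out ...]
 med [0.503 0.265 0.015] z [0.008 0.019] rect [501. 267.] [15. 60.] 89.9
scene0 blue [302. 239.] 1880 med [0.564 0.095 0.005] z [0.001 0.016] rect [566.  94.] [152. 221.] 86.3
scene0 blue [306. 262.] 15 med [0.626 0.019 0.005] z [0.001 0.007] rect [625.  18.] [ 5. 46.] 86.0
scene0 blue [147. 320.] 615 med [ 0.502 -0.409  0.104] z [0.084 0.107] rect [ 495. -403.] [53. 55.] 29.5
scene0 blue [196. 339.] 94 med [ 0.601 -0.378  0.075] z [0.067 0.078] rect [ 599. -376.] [20. 20.] 18.7
scene0 blue [ 20. 386.] 2011 med [ 0.334 -0.609  0.005] z [0.002 0.007] rect [ 323. -605.] [ 78. 179.] 58.7
scene0 yellow [250. 278.] 2991 med [ 0.537 -0.114  0.006] z [0.002 0.016] rect [ 531. -113.] [220. 151.] 8.5
```

Both views agree to within about 4 mm, and every height matches the text (sleeve top 15 mm, caps 104 and 75 mm). I'll add a motion calculator and move above the red column.

```bash
cat > go.py <<'E'
import sys,numpy as np
from scipy.spatial.transform import Rotation as Ro
def go(x,y,z,psi):
    from rig import r
    s=r.sense();R=Ro.from_quat(s["eef_rot"]).as_matrix()
    d=R.T@(np.array([x,y,z])-s["ee_pos"]);p=np.arctan2(R[1,0],R[0,0])
    t=-(psi-p); t=(t+np.pi/2)%np.pi-np.pi/2
    print("psi",round(p,3),"d",np.round(d,4),"turn",round(t,3),"rows",round(max(np.linalg.norm(d)/.0625,abs(t)/.188),1),"q6",round(s["joint_positions"][5],2),"t",round(s["t"],1))
if __name__=="__main__": go(*map(float,sys.argv[1:5]))
E
python3 go.py 0.508 0.33 0.22 0.1
```

```text
psi 0.319 d [ 0.5857 -0.7287  0.0271] turn 0.219 rows 15.0 q6 -0.21 t 0.1
```

```bash
python3 -m pendant '[[0.088,0.29,-0.36,0.01,0.1],[0.088,0.29,-0.36,0.01,0.1],[0.088,0.29,-0.36,0.01,0.1],[0.088,0.29,-0.36,0.01,0.1],[0.088,0.29,-0.36,0.01,0.1],[0.088,0.29,-0.36,0.01,0.1],[0.088,0.29,-0.36,0.01,0.1],[0.088,0.29,-0.36,0.01,0.1]]' 30; python3 go.py 0.508 0.33 0.22 0.1
```

```text
t: 1.15
ee_pos: [0.343, -0.1104, 0.2366]
eef_rot: [0.994, 0.111, 0.0, -0.0]
force: [0.5, -0.4, 0.0]
opening: 0.0879
gripper_force: 0.0
psi 0.222 d [ 0.2579 -0.3932  0.0168] turn 0.122 rows 7.5 q6 0.7 t 1.1
```

```bash
python3 -m pendant '[[0.044,0.258,-0.393,0.017,0.122],[0.044,0.258,-0.393,0.017,0.122],[0.044,0.258,-0.393,0.017,0.122],[0.044,0.258,-0.393,0.017,0.122],[0.044,0.258,-0.393,0.017,0.122],[0.044,0.258,-0.393,0.017,0.122],[0.044,0.258,-0.393,0.017,0.122],[0.044,0.258,-0.393,0.017,0.122],[0.044,0.258,-0.393,0.017,0.122],[0.044,0.258,-0.393,0.017,0.122]]'
cat > col.py <<'E'
import sys
from h import *
n,c,*nm=sys.argv[1:]
f=grab(n,nm[0]) if nm else load(n)
for C,a,u,v,P in blobs(f,c,40):
    if not len(P) or abs(np.median(P[:,2]))>.2: continue
    G=onplane(f,u,v,float(np.median(P[:,2])))[:,:2]
    (m,e,_)=cv2.PCACompute2(G,None)[:3] if 0 else (G.mean(0),cv2.PCACompute(G,None)[1],0)
    e=e[0]*np.sign(e[0][0]); r=cv2.minAreaRect((G*1000).astype(np.float32))
    print(c,np.round(C),a,"mean",np.round(m,4),"z5/50/95",np.round(np.percentile(P[:,2],[5,50,95]),4),"pcyaw",round(float(np.arctan2(e[1],e[0])),3),"rect",np.round(r[0],1),np.round(r[1]),round(r[2],1))
E
python3 col.py wrist red w1; python3 col.py w1 blue; python3 col.py w1 green
```

```text
t: 2.4
ee_pos: [0.5088, 0.3257, 0.2191]
eef_rot: [0.999, 0.048, -0.001, 0.0]
force: [-0.3, -1.0, -0.3]
opening: 0.0441
gripper_force: 0.0
red [533. 134.] 114 mean [0.5885 0.0719] z5/50/95 [0.0084 0.0113 0.0135] pcyaw 0.93 rect [589.5  73. ] [18.  9.] 47.6
red [267. 187.] 739 mean [0.5075 0.3426] z5/50/95 [0.0124 0.0172 0.0189] pcyaw 0.13 rect [506.9 342.5] [60. 14.] 7.4
red [337. 370.] 467 mean [0.276  0.2332] z5/50/95 [0.0097 0.017  0.0186] pcyaw 0.76 rect [276.4 233.7] [64. 16.] 44.8
blue [36. 73.] 280 mean [0.5961 0.5538] z5/50/95 [0.0242 0.0474 0.0493] pcyaw -0.268 rect [590.4 556.1] [24. 99.] 64.6
blue [496. 146.] 23171 mean [0.5694 0.1014] z5/50/95 [0.0027 0.0043 0.0152] pcyaw 0.186 rect [567.8  92.2] [155. 224.] 87.1
blue [332. 194.] 703 mean [0.5063 0.2719] z5/50/95 [0.0138 0.0172 0.019 ] pcyaw 0.001 rect [505.8 271.9] [14. 60.] 90.0
green [195. 195.] 677 mean [0.4913 0.419 ] z5/50/95 [0.0129 0.0172 0.0189] pcyaw 0.128 rect [490.8 418.9] [59. 14.] 7.4
```

View pics/w1.png

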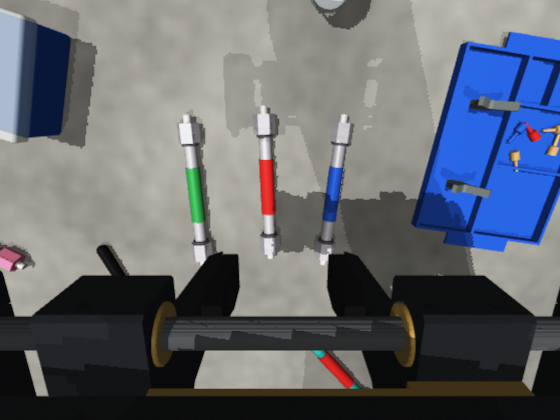

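In the wrist view the red column is at (267,187), with green at (195,195) and blue at (332,194). The red sleeves I could mistake for it are (267,187) with steel ends, (337,370) with turquoise ends, and the one with the pink end at (10,260). Only (267,187) fits the description. An enlarged crop should confirm it.

```bash
python3 -c "
import cv2
i=cv2.imread('pics/w1.png')[95:275,160:380];cv2.imwrite('pics/w1c.png',cv2.resize(i,None,fx=3,fy=3,interpolation=2))"; python3 go.py 0.507 0.342 0.05 0.13;  python3 go.py 0.507 0.342 0.0105 0.13
```

```text
psi 0.096 d [-1.000e-04 -1.690e-02  1.694e-01] turn -0.034 rows 2.7 q6 1.85 t 2.5
psi 0.096 d [-1.000e-04 -1.690e-02  2.089e-01] turn -0.034 rows 3.4 q6 1.85 t 2.5
```

View pics/w1c.png

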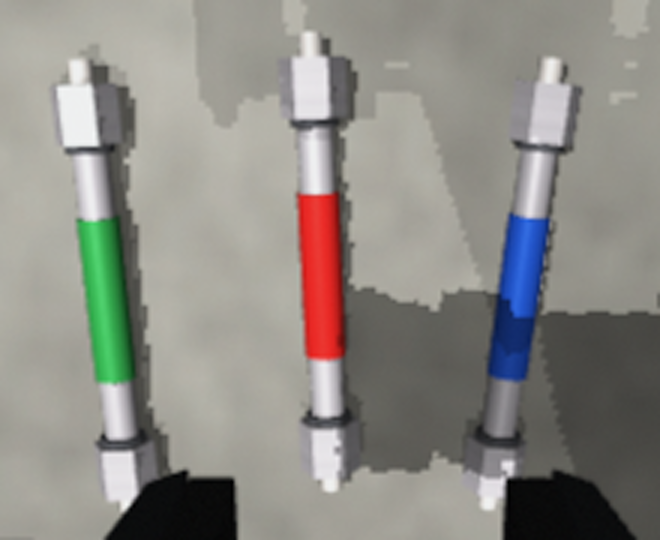

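The crop confirms it: the red column with steel ends sits between green and blue. Descending.

```bash
python3 -m pendant '[[0.044,0,-0.017,0.06,-0.034],[0.044,0,-0.017,0.12,-0.034],[0.044,0,-0.017,0.17,-0.034],[0.044,0,-0.017,0.195,-0.034],[0.044,0,-0.017,0.209,-0.034],[0.044,0,-0.017,0.209,-0.034]]'; python3 go.py 0.507 0.342 0.0105 0.13
```

```text
t: 3.2
ee_pos: [0.5079, 0.3425, 0.0109]
eef_rot: [0.998, 0.065, -0.0, 0.0]
force: [0.5, -0.2, 0.3]
opening: 0.044
gripper_force: 0.0
psi 0.13 d [-0.001   0.0004  0.0004] turn -0.0 rows 0.0 q6 1.84 t 3.2
```

```bash
python3 -m pendant '[[0.012,0,0,0,0],[0.012,0,0,0,0],[0.012,0,0,0,0],[0.012,0,0,0,0],[0.012,0,0,0,0],[0.012,0,0,0,0]]' 30 && python3 -m pendant '[[0.012,0,0,-0.02,0],[0.012,0,0,-0.06,0],[0.012,0,0,-0.12,0],[0.012,0,0,-0.14,0],[0.012,0,0,-0.14,0]]'
```

```text
t: 3.95
ee_pos: [0.5081, 0.3434, 0.0115]
eef_rot: [0.998, 0.065, 0.0, -0.0]
force: [-2.1, -1.0, 6.1]
opening: 0.0138
gripper_force: 30.0
t: 4.58
ee_pos: [0.5084, 0.3437, 0.1523]
eef_rot: [0.998, 0.065, 0.002, -0.001]
force: [0.5, -0.5, -3.5]
opening: 0.0137
gripper_force: 30.0
```

```bash
python3 go.py 0.50 0.21 0.22 -0.05
cat > sad.py <<'E'
import sys
from h import *
# saddles: points 20-46 mm high in a window; tray rim: coloured points
n,x0,x1,y0,y1,*nm=sys.argv[1:]; x0,x1,y0,y1=map(float,(x0,x1,y0,y1))
f=grab(n,nm[0]) if nm else load(n)
v,u=np.nonzero(f["depth"]>0);P=pts(f,u,v,f["depth"][v,u])
k=(P[:,2]>.020)&(P[:,2]<.055)&(P[:,0]>x0)&(P[:,0]<x1)&(P[:,1]>y0)&(P[:,1]<y1)
M=np.zeros(f["depth"].shape,np.uint8);M[v[k],u[k]]=1
I=np.zeros(M.shape+(3,));I[v,u]=P
c,L,S,C=cv2.connectedComponentsWithStats(M,connectivity=8);o=[]
for i in range(1,c):
    if S[i,4]<8: continue
    Q=I[L==i];T=Q[Q[:,2]>.03];T=T if len(T) else Q
    r=cv2.minAreaRect((Q[:,:2]*1000).astype(np.float32))
    print(np.round(C[i]),S[i,4],"mid of extent",np.round((np.percentile(Q,2,0)+np.percentile(Q,98,0))/2,4),"zmax",np.round(Q[:,2].max(),4),"rect",np.round(r[0],1),np.round(r[1]),round(r[2],1))
E
python3 sad.py top0 0.45 0.7 0.05 0.2;python3 sad.py scene0 0.45 0.7 0.05 0.2;echo;python3 sad.py top0 0.4 0.7 -.15 -0.02;python3 sad.py scene0 0.4 0.7 -.15 -.02
```

```text
psi 0.131 d [-0.0256  0.1314 -0.0679] turn 0.181 rows 2.4 q6 1.84 t 4.6
[292. 161.] 49 mid of extent [0.6146 0.1344 0.0325] zmax 0.0423 rect [614.7 134.4] [39.  8.] 86.1
[291. 192.] 48 mid of extent [0.5308 0.1383 0.0334] zmax 0.0423 rect [531.  138.4] [38.  8.] 87.6
[298. 220.] 43 mid of extent [0.5263 0.1349 0.032 ] zmax 0.0435 rect [526.2 135.5] [11. 37.] 3.8
[323. 230.] 45 mid of extent [0.6103 0.13   0.0322] zmax 0.0455 rect [610. 130.] [37. 11.] 87.1

[366. 175.] 44 mid of extent [ 0.5726 -0.0655  0.0333] zmax 0.0417 rect [571.9 -65.8] [ 8. 37.] 9.3
[371. 206.] 46 mid of extent [ 0.4883 -0.0771  0.034 ] zmax 0.0421 rect [489.2 -78.5] [ 8. 40.] 8.6
[241. 257.] 58 mid of extent [ 0.4846 -0.0802  0.032 ] zmax 0.045 rect [485.2 -80.1] [10. 39.] 7.2
[270. 264.] 56 mid of extent [ 0.5676 -0.0688  0.0321] zmax 0.0426 rect [567.5 -66.9] [ 9. 41.] 7.7
```

Both views show the two saddles 84 mm apart with tips at 42 mm, which matches the text. Next is a wrist view for a finer fix.

```bash
python3 -m pendant '[[0.012,-0.026,0.06,-0.068,0.18],[0.012,-0.026,0.131,-0.068,0.18],[0.012,-0.026,0.131,-0.068,0.18],[0.012,-0.026,0.131,-0.068,0.18],[0.012,-0.026,0.131,-0.068,0.18]]'; python3 sad.py wrist 0.45 0.7 0.05 0.19 w2
```

```text
t: 5.2
ee_pos: [0.498, 0.2102, 0.2166]
eef_rot: [1.0, -0.025, -0.002, 0.0]
force: [-0.5, 0.2, -2.0]
opening: 0.0141
gripper_force: 30.0
[362.  65.] 474 mid of extent [0.6116 0.1341 0.0328] zmax 0.0437 rect [611.7 134. ] [40.  8.] 86.6
[356. 157.] 371 mid of extent [0.5281 0.1385 0.0318] zmax 0.0433 rect [527.9 138.1] [39.  8.] 87.1
```

View pics/w2.png

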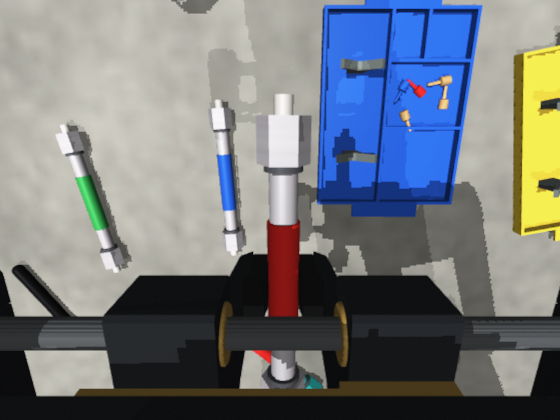

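Wrist view: the blue tray's saddles are at (362,65) and (356,157), and the red column is held straight in the fingers. Moving over the saddles.

```bash
python3 go.py 0.571 0.1363 0.1 -0.05;python3 go.py 0.571 0.1363 0.0365 -0.05
```

```text
psi -0.049 d [0.0768 0.0706 0.1166] turn 0.001 rows 2.5 q6 1.8 t 5.2
psi -0.049 d [0.077  0.0706 0.1801] turn 0.001 rows 3.3 q6 1.8 t 5.2
```

```bash
python3 -m pendant '[[0.012,0.05,0.04,0.01,0],[0.012,0.077,0.0706,0.05,0],[0.012,0.077,0.0706,0.09,0],[0.012,0.077,0.0706,0.13,0],[0.012,0.077,0.0706,0.15,0],[0.012,0.077,0.0706,0.15,0],[0.012,0.077,0.0706,0.15,0]]'; python3 go.py 0.571 0.1363 0.0365 -0.05
```

```text
t: 6.12
ee_pos: [0.5736, 0.1362, 0.0702]
eef_rot: [1.0, -0.024, 0.001, -0.0]
force: [0.5, 0.2, -1.8]
opening: 0.0141
gripper_force: 30.0
psi -0.048 d [-0.0027  0.0001  0.0337] turn 0.002 rows 0.5 q6 1.65 t 6.1
```

```bash
python3 -m pendant '[[0.012,-0.002,0,0.012,0],[0.012,-0.002,0,0.022,0],[0.012,-0.002,0,0.028,0],[0.012,-0.002,0,0.031,0],[0.012,-0.002,0,0.034,0],[0.012,-0.002,0,0.034,0]]'; python3 go.py 0.571 0.1363 0.0365 -0.05
```

```text
t: 6.88
ee_pos: [0.5706, 0.1356, 0.0354]
eef_rot: [1.0, -0.025, -0.0, 0.0]
force: [-1.8, -1.7, 2.5]
opening: 0.0138
gripper_force: 30.0
psi -0.049 d [ 0.0004 -0.0007 -0.0011] turn 0.001 rows 0.0 q6 1.65 t 6.9
```

Contact: the vertical force rose from about -1.8 to +2.5 N. I'll release and lift.

```bash
python3 -m pendant '[[0.02,0,0,0,0],[0.03,0,0,0,0],[0.044,0,0,0,0],[0.044,0,0,0,0],[0.044,0,0,-0.02,0],[0.044,0,0,-0.07,0],[0.044,0,0,-0.13,0],[0.044,0,0,-0.18,0],[0.044,0,0,-0.18,0]]'; python3 go.py 0.5065 0.271 0.20 0.0; python3 col.py wrist red w3; python3 col.py w3 blue
```

```text
t: 8.0
ee_pos: [0.5736, 0.136, 0.2218]
eef_rot: [1.0, -0.025, 0.006, -0.0]
force: [-0.0, -0.0, -1.1]
opening: 0.0442
gripper_force: 0.0
psi -0.049 d [-0.0739 -0.1315  0.0211] turn -0.049 rows 2.4 q6 1.65 t 8.0
red [342. 170.] 88 mean [0.5901 0.0715] z5/50/95 [0.0087 0.0111 0.0133] pcyaw 0.844 rect [592.1  73.3] [21.  7.] 43.6
red [284. 197.] 763 mean [0.57   0.1355] z5/50/95 [0.0379 0.0411 0.0428] pcyaw -0.039 rect [569.1 135.9] [13. 59.] 87.5
red [526. 188.] 101 mean [ 0.5599 -0.1305] z5/50/95 [0.0079 0.011  0.013 ] pcyaw 1.06 rect [ 561.2 -127.7] [24.  7.] 62.3
blue [324. 177.] 20081 mean [0.5792 0.0907] z5/50/95 [0.0026 0.0041 0.0153] pcyaw -0.074 rect [565.7  95. ] [149. 223.] 87.0
blue [511. 190.] 98 mean [ 0.5583 -0.1146] z5/50/95 [0.0084 0.0109 0.0134] pcyaw -0.319 rect [ 555.5 -113.4] [ 9. 21.] 70.9
blue [171. 252.] 637 mean [0.5067 0.2684] z5/50/95 [0.0108 0.017  0.0188] pcyaw -0.011 rect [506.3 268.4] [15. 63.] 89.9
```

The red column lies in the saddles: centre (0.570, 0.1355), sleeve top 41 mm, yaw in line with the tray. Next, the blue column.

```bash
python3 -m pendant '[[0.044,-0.072,-0.06,0.01,-0.049],[0.044,-0.072,-0.1305,0.02,-0.049],[0.044,-0.072,-0.1305,0.06,-0.049],[0.044,-0.072,-0.1305,0.1,-0.049],[0.044,-0.072,-0.1305,0.12,-0.049],[0.044,-0.072,-0.1305,0.12,-0.049]]'; python3 go.py 0.5065 0.270 0.0105 0.0; python3 col.py wrist blue w4
```

```text
t: 8.8
ee_pos: [0.5022, 0.269, 0.0916]
eef_rot: [1.0, 0.0, -0.003, 0.001]
force: [0.5, -0.2, -0.3]
opening: 0.044
gripper_force: 0.0
psi -0.0 d [ 0.0048 -0.0012  0.0811] turn -0.0 rows 1.3 q6 1.85 t 8.8
blue [489. 150.] 24831 mean [0.5489 0.126 ] z5/50/95 [0.0027 0.0042 0.0152] pcyaw 0.33 rect [547.3 114.6] [116. 191.] 90.0
blue [555.  32.] 126 mean [0.6245 0.1034] z5/50/95 [0.0052 0.0093 0.0123] pcyaw -0.12 rect [625.  104.1] [9. 6.] 14.0
blue [280. 219.] 1668 mean [0.5069 0.2708] z5/50/95 [0.0136 0.0172 0.0187] pcyaw 0.003 rect [506.1 270.9] [61. 14.] 0.3
```

```bash
python3 -m pendant '[[0.044,0.003,-0.0015,0.04,0],[0.044,0.003,-0.0015,0.065,0],[0.044,0.003,-0.0015,0.081,0],[0.044,0.003,-0.0015,0.081,0],[0.012,0.003,-0.0015,0.081,0],[0.012,0.003,-0.0015,0.081,0],[0.012,0.003,-0.0015,0.081,0],[0.012,0.003,-0.0015,0.081,0],[0.012,0.003,-0.0015,0.081,0],[0.012,0.003,-0.0015,0.081,0]]' 30 && python3 -m pendant '[[0.012,0,0,-0.02,0],[0.012,0,0,-0.06,0],[0.012,0,0,-0.12,0],[0.012,0,0,-0.16,0],[0.012,0,0,-0.16,0]]'; python3 go.py 0.45 0.06 0.23 0.14
```

```text
t: 10.1
ee_pos: [0.5085, 0.2713, 0.0145]
eef_rot: [1.0, -0.0, 0.001, -0.0]
force: [-1.1, -0.3, 6.2]
opening: 0.0143
gripper_force: 30.0
t: 10.72
ee_pos: [0.5102, 0.272, 0.1784]
eef_rot: [1.0, -0.0, 0.004, -0.001]
force: [0.2, -0.2, -3.0]
opening: 0.0134
gripper_force: 30.0
psi -0.0 d [-0.0598  0.2119 -0.0526] turn -0.14 rows 3.6 q6 1.86 t 10.7
```

```bash
python3 -m pendant '[[0.012,-0.06,0.06,-0.05,-0.14],[0.012,-0.06,0.12,-0.05,-0.14],[0.012,-0.06,0.18,-0.05,-0.14],[0.012,-0.06,0.22,-0.05,-0.14],[0.012,-0.06,0.22,-0.05,-0.14],[0.012,-0.06,0.22,-0.05,-0.14]]'; python3 sad.py wrist 0.4 0.7 -0.15 -0.02 w5; python3 col.py w5 blue;python3 go.py 0.5295 -0.072 0.1 0.137
```

```text
t: 11.48
ee_pos: [0.4471, 0.0515, 0.2226]
eef_rot: [0.998, 0.069, -0.001, -0.001]
force: [-0.1, 1.2, -2.8]
opening: 0.0139
gripper_force: 30.0
[427.  81.] 422 mid of extent [ 0.5688 -0.0653  0.0348] zmax 0.0449 rect [569.  -65.7] [ 8. 40.] 8.7
[417. 170.] 357 mid of extent [ 0.4862 -0.0775  0.032 ] zmax 0.0444 rect [486. -78.] [ 8. 40.] 8.4
blue [256.  72.] 17313 mean [0.5565 0.0953] z5/50/95 [0.0025 0.004  0.0152] pcyaw -0.68 rect [547.2  98.1] [150. 179.] 87.1
blue [460. 102.] 119 mean [ 0.5578 -0.1151] z5/50/95 [0.0085 0.0115 0.0138] pcyaw -0.338 rect [ 555.2 -113.8] [ 9. 22.] 65.3
psi 0.14 d [0.0643 0.1345 0.1225] turn 0.003 rows 3.1 q6 1.28 t 11.5
```

View pics/w5.png

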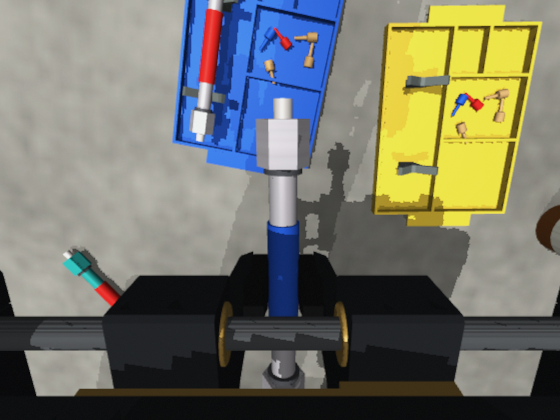

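The column is held straight, and the yellow tray's saddles are at (427,81) and (417,170). Moving over them.

```bash
python3 -m pendant '[[0.012,0.03,0.06,0.01,0],[0.012,0.06,0.115,0.02,0],[0.012,0.063,0.134,0.06,0],[0.012,0.063,0.134,0.11,0],[0.012,0.063,0.134,0.14,0],[0.012,0.063,0.134,0.15,0],[0.012,0.063,0.134,0.15,0]]'; python3 go.py 0.5285 -0.0715 0.0385 0.145
```

```text
t: 12.4
ee_pos: [0.529, -0.0714, 0.0734]
eef_rot: [0.997, 0.071, -0.0, -0.0]
force: [0.0, -0.5, -2.1]
opening: 0.0138
gripper_force: 30.0
psi 0.142 d [-0.0005  0.      0.0349] turn -0.003 rows 0.6 q6 1.07 t 12.4
```

```bash
python3 -m pendant '[[0.012,0,0,0.014,0],[0.012,0,0,0.024,0],[0.012,0,0,0.03,0],[0.012,0,0,0.032,0],[0.012,0,0,0.034,0],[0.012,0,0,0.034,0]]'; python3 go.py 0.5285 -0.0715 0.0385 0.145
```

```text
t: 13.15
ee_pos: [0.529, -0.0728, 0.0398]
eef_rot: [0.998, 0.07, 0.0, 0.0]
force: [0.1, -0.2, -2.0]
opening: 0.0141
gripper_force: 30.0
psi 0.14 d [-0.0003 -0.0014  0.0013] turn -0.005 rows 0.0 q6 1.07 t 13.2
```

Force is still -2 N, so no contact yet. I'll go down in small steps.

```bash
python3 -m pendant '[[0.012,0,-0.001,0.001,0],[0.012,0,-0.001,0.002,0],[0.012,0,-0.001,0.002,0]]'; python3 -m pendant '[[0.012,0,0,0.001,0],[0.012,0,0,0.002,0],[0.012,0,0,0.002,0]]'
```

```text
t: 13.52
ee_pos: [0.5292, -0.072, 0.0383]
eef_rot: [0.998, 0.07, 0.0, 0.0]
force: [-2.1, -0.7, 5.5]
opening: 0.0139
gripper_force: 30.0
t: 13.9
ee_pos: [0.5294, -0.0721, 0.0381]
eef_rot: [0.998, 0.07, 0.0, 0.0]
force: [-9.1, 1.5, 21.7]
opening: 0.0139
gripper_force: 30.0
```

Contact, now pressing a bit hard. I'll ease off 2 mm, release and lift.

```bash
python3 -m pendant '[[0.012,0,0,-0.002,0],[0.012,0,0,-0.002,0],[0.02,0,0,-0.002,0],[0.03,0,0,-0.002,0],[0.044,0,0,-0.002,0],[0.044,0,0,-0.002,0],[0.044,0,0,-0.03,0],[0.044,0,0,-0.08,0],[0.044,0,0,-0.14,0],[0.044,0,0,-0.18,0]]'; python3 col.py wrist blue w6;python3 col.py w6 red
```

```text
t: 15.15
ee_pos: [0.5295, -0.072, 0.2188]
eef_rot: [0.998, 0.07, 0.001, 0.001]
force: [0.8, -0.1, -0.2]
opening: 0.0439
gripper_force: 0.0
blue [138. 117.] 22798 mean [0.5775 0.0877] z5/50/95 [0.0026 0.0041 0.0152] pcyaw 0.018 rect [567.2 100. ] [150. 224.] 87.3
blue [ 55. 117.] 296 mean [0.5693 0.1668] z5/50/95 [0.0127 0.0144 0.0158] pcyaw -0.043 rect [568.8 166.7] [ 3. 81.] 87.5
blue [ 64. 116.] 174 mean [0.5701 0.165 ] z5/50/95 [0.0025 0.0037 0.0051] pcyaw -0.053 rect [568.1 164.6] [ 2. 81.] 87.1
blue [327. 166.] 82 mean [ 0.5584 -0.1161] z5/50/95 [0.009  0.0114 0.0135] pcyaw -0.298 rect [ 555.4 -114.7] [ 7. 21.] 68.8
blue [ 58. 187.] 232 mean [0.4966 0.1678] z5/50/95 [0.0036 0.014  0.016 ] pcyaw -0.013 rect [498.2 165. ] [15. 43.] 87.3
blue [283. 195.] 780 mean [ 0.5275 -0.0723] z5/50/95 [0.038  0.0412 0.0428] pcyaw 0.15 rect [526.8 -72.1] [60. 13.] 8.3
red [ 73. 122.] 1148 mean [0.5699 0.1325] z5/50/95 [0.0349 0.0406 0.0427] pcyaw -0.052 rect [569.2 132.3] [16. 60.] 87.2
red [152. 110.] 108 mean [0.5905 0.0709] z5/50/95 [0.0074 0.0106 0.013 ] pcyaw 0.864 rect [591.7  72.6] [22.  7.] 51.1
red [341. 166.] 94 mean [ 0.5602 -0.131 ] z5/50/95 [0.0078 0.0115 0.013 ] pcyaw 1.039 rect [ 561.5 -128.5] [22.  8.] 62.0
red [519. 214.] 4325 mean [ 0.5537 -0.2633] z5/50/95 [0.0846 0.1044 0.1057] pcyaw 1.318 rect [ 553.6 -263.4] [70. 53.] 72.0
red [ 31. 359.] 173 mean [0.2626 0.2157] z5/50/95 [0.0065 0.0131 0.018 ] pcyaw 0.025 rect [260.9 214.3] [29. 15.] 6.9
```

Both columns are in place (blue: centre (0.5275, -0.072), sleeve top 41 mm). Next I locate the white cap in two views and work out bay centres.

```bash
cat > cap.py <<'E'
import sys
from h import *
# flat tops: points within a z band and xy window -> components in image, circle from extent
def caps(f,z0,z1,win):
    v,u=np.nonzero(f["depth"]>0);P=pts(f,u,v,f["depth"][v,u]);x0,x1,y0,y1=win
    k=(P[:,2]>z0)&(P[:,2]<z1)&(P[:,0]>x0)&(P[:,0]<x1)&(P[:,1]>y0)&(P[:,1]<y1)
    M=np.zeros(f["depth"].shape,np.uint8);M[v[k],u[k]]=1;I=np.zeros(M.shape+(3,));I[v,u]=P
    c,L,S,C=cv2.connectedComponentsWithStats(M,connectivity=8)
    for i in range(1,c):
        if S[i,4]<12: continue
        Q=I[L==i];(x,y),rad=cv2.minEnclosingCircle((Q[:,:2]*1000).astype(np.float32))
        h=cv2.cvtColor(f["image"],cv2.COLOR_BGR2HSV)[L==i]
        print(np.round(C[i]),S[i,4],"centroid",np.round(Q.mean(0),4),"circle",np.round([x,y,rad],1),"hsv",np.median(h,0))
n,z0,z1,*w=sys.argv[1:8]
f=grab(n,sys.argv[8]) if len(sys.argv)>8 else load(n)
caps(f,float(z0),float(z1),list(map(float,w)))
E
for n in top0 scene0 w6; do echo $n; python3 cap.py $n 0.095 0.112 0.35 0.7 -0.48 -0.2; echo vials; python3 cap.py $n 0.066 0.082 0.57 0.7 -0.45 -0.22; done; python3 go.py 0.40 -0.26 0.24 0.14
python3 -c "
import cv2
i=cv2.imread('pics/top0.png')[125:250,420:530];cv2.imwrite('pics/t0c.png',cv2.resize(i,None,fx=4,fy=4,interpolation=2))"
```

```text
top0
[450. 178.] 364 centroid [ 0.5529 -0.2693  0.1029] circle [ 554.1 -269.7   28.1] hsv [  1. 255. 235.]
[501. 199.] 367 centroid [ 0.497  -0.3992  0.103 ] circle [ 497.9 -400.7   27.9] hsv [109. 239. 228.]
[453. 220.] 364 centroid [ 0.4437 -0.2733  0.103 ] circle [ 444.3 -275.    27.4] hsv [ 10.   2. 231.]
vials
[443. 142.] 54 centroid [ 0.6532 -0.2682  0.0735] circle [ 653.7 -269.1   10.5] hsv [ 67.  194.5 168.5]
[483. 161.] 55 centroid [ 0.6022 -0.3723  0.0735] circle [ 602.5 -373.2   10.5] hsv [111. 201. 211.]
scene0
[170. 274.] 365 centroid [ 0.4431 -0.2811  0.1038] circle [ 438.5 -278.    30.1] hsv [ 15.  22. 211.]
[209. 290.] 405 centroid [ 0.5527 -0.277   0.104 ] circle [ 550.6 -274.4   28.8] hsv [  2. 220. 216.]
[146. 318.] 489 centroid [ 0.4971 -0.4064  0.1042] circle [ 493.8 -403.9   28.6] hsv [110. 197. 194.]
vials
[218. 304.] 29 centroid [ 0.5723 -0.2747  0.0709] circle [ 572.1 -273.8   11.5] hsv [ 14. 171. 109.]
[247. 316.] 84 centroid [ 0.6515 -0.2741  0.0743] circle [ 649.1 -272.6   11.9] hsv [ 64.5 163.5 154.5]
[196. 339.] 96 centroid [ 0.6002 -0.3778  0.0743] circle [ 598.2 -377.1   11.5] hsv [110. 191. 193.]
w6
[523. 216.] 3636 centroid [ 0.5522 -0.2678  0.104 ] circle [ 551.  -270.9   28. ] hsv [  1. 213. 235.]
vials
[538.  92.] 719 centroid [ 0.6505 -0.2671  0.0744] circle [ 650.7 -268.8   11.1] hsv [ 67. 175. 186.]
[500. 182.] 100 centroid [ 0.5736 -0.2632  0.0697] circle [ 573.  -263.6   11.9] hsv [ 13.  190.  112.5]
psi 0.14 d [-0.1567  0.1671 -0.0167] turn 0.0 rows 3.7 q6 1.07 t 15.2
```

View pics/t0c.png

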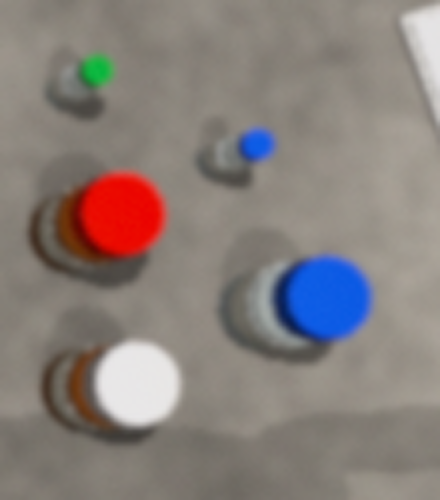

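In the crop, the amber bottle with the white cap (452,222 in the full picture) is the target. The amber one with the red cap (448,180) is the spare, and the clear one with the blue cap (497,200) comes later. Moving above the white cap.

```bash
python3 go.py 0.443 -0.274 0.2 0.0; python3 -m pendant '[[0.088,-0.05,0.06,0.0,0],[0.088,-0.112,0.12,0.0,0.14],[0.088,-0.112,0.18,0.02,0.14],[0.088,-0.112,0.2125,0.02,0.14],[0.088,-0.112,0.2125,0.02,0.14],[0.088,-0.112,0.2125,0.02,0.14]]';  python3 cap.py wrist 0.095 0.112 0.35 0.7 -0.48 -0.2 w7; python3 go.py 0.443 -0.274 0.087 0.0
```

```text
psi 0.14 d [-0.1164  0.1868  0.0237] turn 0.14 rows 3.5 q6 1.07 t 15.2
t: 15.95
ee_pos: [0.4472, -0.2973, 0.1951]
eef_rot: [1.0, -0.001, -0.0, -0.001]
force: [0.2, 1.5, 0.1]
opening: 0.0882
gripper_force: 0.0
[244.  67.] 5733 centroid [ 0.5513 -0.272   0.1046] circle [ 551.1 -271.6   27.6] hsv [  1. 191. 231.]
[429. 153.] 4879 centroid [ 0.4959 -0.3995  0.1043] circle [ 494.8 -401.2   27.4] hsv [111. 210. 204.]
[255. 224.] 3918 centroid [ 0.4432 -0.2761  0.1044] circle [ 441.6 -275.8   27.2] hsv [ 15.  13. 162.]
psi 0.0 d [-0.0044 -0.0226  0.1084] turn 0.0 rows 1.8 q6 0.76 t 16.0
```

```bash
python3 -m pendant '[[0.088,-0.004,-0.022,0.01,0],[0.088,-0.004,-0.022,0.04,0],[0.088,-0.004,-0.022,0.08,0],[0.088,-0.004,-0.022,0.1,0],[0.088,-0.004,-0.022,0.108,0],[0.088,-0.004,-0.022,0.108,0]]'; python3 go.py 0.4425 -0.2755 0.087 0.0
```

```text
t: 16.75
ee_pos: [0.4439, -0.2749, 0.0879]
eef_rot: [1.0, 0.001, -0.0, -0.0]
force: [0.2, 0.2, 0.5]
opening: 0.0875
gripper_force: 0.0
psi 0.001 d [-0.0014  0.0006  0.0009] turn 0.001 rows 0.0 q6 0.79 t 16.8
```

```bash
python3 -m pendant '[[0.05,-0.001,0,0.001,0],[0.05,-0.001,0,0.001,0],[0.05,-0.001,0,0.001,0],[0.05,-0.001,0,0.001,0],[0.05,-0.001,0,0.001,0]]' 25 && python3 -m pendant '[[0.05,0,0,-0.01,0],[0.05,0,0,-0.03,0],[0.05,0,0,-0.06,0],[0.05,0,0,-0.11,0],[0.05,0,0,-0.11,0]]'; python3 go.py 0.513 0.0675 0.2 0.0
```

```text
t: 17.38
ee_pos: [0.4427, -0.2761, 0.0871]
eef_rot: [1.0, -0.0, 0.0, 0.0]
force: [-0.4, -0.2, 2.0]
opening: 0.0532
gripper_force: 25.0
t: 18.0
ee_pos: [0.4445, -0.2775, 0.2012]
eef_rot: [1.0, -0.0, 0.003, 0.003]
force: [0.6, 0.7, -2.2]
opening: 0.0538
gripper_force: 25.0
psi -0.0 d [ 6.850e-02 -3.451e-01 -3.000e-04] turn -0.0 rows 5.6 q6 0.79 t 18.0
```

```bash
python3 -m pendant '[[0.05,0.01,-0.03,0,0],[0.05,0.02,-0.08,0,0],[0.05,0.03,-0.14,0,0],[0.05,0.04,-0.2,0,0],[0.05,0.05,-0.26,0,0],[0.05,0.06,-0.31,0,0],[0.05,0.0685,-0.335,0,0],[0.05,0.0685,-0.345,0,0],[0.05,0.0685,-0.345,0,0],[0.05,0.0685,-0.345,0.03,0]]'; python3 go.py 0.513 0.0675 0.09 0.0
```

```text
t: 19.25
ee_pos: [0.5128, 0.0679, 0.1683]
eef_rot: [1.0, -0.001, 0.002, 0.0]
force: [1.0, -0.6, -1.9]
opening: 0.0534
gripper_force: 25.0
psi -0.001 d [-0.0002  0.0003  0.0783] turn -0.001 rows 1.3 q6 1.47 t 19.2
```

```bash
python3 -m pendant '[[0.05,0,0,0.02,0],[0.05,0,0,0.045,0],[0.05,0,0,0.062,0],[0.05,0,0,0.07,0],[0.05,0,0,0.074,0],[0.05,0,0,0.076,0],[0.05,0,0,0.076,0]]'; python3 -m pendant '[[0.05,0,0,0.001,0],[0.05,0,0,0.002,0],[0.05,0,0,0.002,0]]'
```

```text
t: 20.12
ee_pos: [0.5114, 0.0692, 0.0912]
eef_rot: [1.0, -0.0, 0.0, 0.0]
force: [0.6, 0.0, -2.3]
opening: 0.0538
gripper_force: 25.0
t: 20.5
ee_pos: [0.5119, 0.0693, 0.0901]
eef_rot: [1.0, 0.0, 0.001, 0.0]
force: [-2.7, 0.4, 7.9]
opening: 0.0533
gripper_force: 25.0
```

Contact on the bay floor at TCP z = 0.090, as expected. Releasing and lifting.

```bash
python3 -m pendant '[[0.053,0,0,-0.001,0],[0.06,0,0,-0.001,0],[0.07,0,0,-0.001,0],[0.088,0,0,-0.001,0],[0.088,0,0,-0.001,0],[0.088,0,0,-0.001,0],[0.088,0,0,-0.03,0],[0.088,0,0,-0.09,0],[0.088,0,0,-0.12,0],[0.088,0,0,-0.12,0]]'; python3 cap.py wrist 0.095 0.118 0.35 0.7 -0.48 0.2 w8; python3 go.py 0.495 -0.401 0.2 0.0
```

```text
t: 21.75
ee_pos: [0.5129, 0.0691, 0.2115]
eef_rot: [1.0, -0.0, 0.003, 0.0]
force: [0.6, -0.4, -0.4]
opening: 0.0876
gripper_force: 0.0
[282. 216.] 3605 centroid [0.512  0.0697 0.1073] circle [510.6  69.4  27.3] hsv [ 15.  13. 116.]
psi -0.0 d [-0.0165  0.4702  0.0094] turn -0.0 rows 7.5 q6 1.48 t 21.8
```

View pics/w8.png

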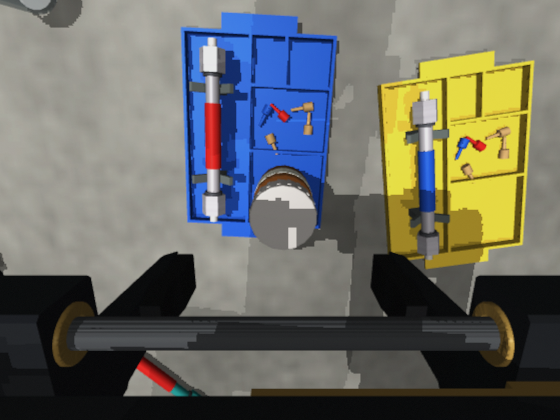

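The amber bottle stands in the blue tray's bay (cap at (282,216), top at 107 mm, so level on the floor). Both columns lie in their saddles. Next is the clear bottle.

```bash
python3 -c "
from h import *
f=load('w8');print(onplane(f,[488,500],[212,77],.014).round(3))"; python3 -m pendant '[[0.088,-0.0165,0.06,0,0],[0.088,-0.0165,0.12,0,0],[0.088,-0.0165,0.18,0,0],[0.088,-0.0165,0.24,0,0],[0.088,-0.0165,0.3,0,0],[0.088,-0.0165,0.36,0,0],[0.088,-0.0165,0.42,0,0],[0.088,-0.0165,0.47,0,0],[0.088,-0.0165,0.47,0,0],[0.088,-0.0165,0.47,0.02,0]]';  python3 cap.py wrist 0.095 0.112 0.35 0.7 -0.48 -0.2 w9; python3 go.py 0.495 -0.401 0.087 0.0
```

```text
[[ 0.488 -0.153  0.014]
 [ 0.623 -0.14   0.014]]
t: 23.05
ee_pos: [0.4945, -0.4004, 0.1875]
eef_rot: [1.0, -0.0, 0.0, -0.0]
force: [-0.1, -0.1, -0.0]
opening: 0.0884
gripper_force: 0.0
[ 94. 141.] 5460 centroid [ 0.5521 -0.274   0.1042] circle [ 551.2 -272.2   27.5] hsv [  1. 203. 233.]
[285. 219.] 4227 centroid [ 0.4969 -0.4014  0.1044] circle [ 495.3 -401.4   27.2] hsv [111. 207. 151.]
psi 0.0 d [0.0022 0.0034 0.0963] turn 0.0 rows 1.5 q6 0.7 t 23.1
```

```bash
python3 -m pendant '[[0.088,0.001,0.001,0.02,0],[0.088,0.001,0.001,0.06,0],[0.088,0.001,0.001,0.09,0],[0.088,0.001,0.001,0.098,0],[0.088,0.001,0.001,0.099,0],[0.088,0.001,0.001,0.099,0]]'; python3 -m pendant '[[0.05,0,0,0,0],[0.05,0,0,0,0],[0.05,0,0,0,0],[0.05,0,0,0,0],[0.05,0,0,0,0]]' 25 && python3 -m pendant '[[0.05,0,0,-0.01,0],[0.05,0,0,-0.03,0],[0.05,0,0,-0.06,0],[0.05,0,0,-0.115,0],[0.05,0,0,-0.115,0]]'; python3 go.py 0.486 -0.151 0.2 0.145
```

```text
t: 23.85
ee_pos: [0.4963, -0.4023, 0.0911]
eef_rot: [1.0, 0.0, 0.001, 0.001]
force: [0.6, -0.6, 0.7]
opening: 0.0881
gripper_force: 0.0
t: 24.48
ee_pos: [0.4955, -0.4019, 0.0899]
eef_rot: [1.0, -0.0, 0.0, 0.0]
force: [-0.6, -0.1, 2.2]
opening: 0.0533
gripper_force: 25.0
t: 25.1
ee_pos: [0.4979, -0.4044, 0.2122]
eef_rot: [1.0, -0.0, 0.004, 0.005]
force: [-0.4, -0.3, -1.3]
opening: 0.0532
gripper_force: 25.0
psi -0.0 d [-0.012  -0.2535  0.0098] turn -0.145 rows 4.1 q6 0.7 t 25.1
```

```bash
python3 -m pendant '[[0.05,0,-0.03,0,0],[0.05,-0.004,-0.08,0,0],[0.05,-0.008,-0.13,0,0],[0.05,-0.011,-0.18,0,0],[0.05,-0.011,-0.22,0,0],[0.05,-0.011,-0.245,0,0],[0.05,-0.011,-0.253,0,0],[0.05,-0.011,-0.253,0.01,0],[0.05,-0.011,-0.253,0.04,0],[0.05,-0.011,-0.253,0.06,0]]'; python3 go.py 0.486 -0.151 0.093 0
```

```text
t: 26.35
ee_pos: [0.4839, -0.1497, 0.1428]
eef_rot: [1.0, -0.001, -0.001, -0.0]
force: [0.9, 0.3, -0.6]
opening: 0.0536
gripper_force: 25.0
psi -0.001 d [0.0022 0.0013 0.0498] turn -0.001 rows 0.8 q6 1.04 t 26.4
```

```bash
python3 -m pendant '[[0.05,0.001,0.001,0.02,0],[0.05,0.001,0.001,0.036,0],[0.05,0.001,0.001,0.042,0],[0.05,0.001,0.001,0.046,0],[0.05,0.001,0.001,0.048,0],[0.05,0.001,0.001,0.048,0]]'; python3 -m pendant '[[0.05,0,0,0.001,0],[0.05,0,0,0.001,0],[0.05,0,0,0.001,0]]'
```

```text
t: 27.1
ee_pos: [0.4858, -0.1499, 0.0971]
eef_rot: [1.0, -0.0, 0.0, 0.0]
force: [0.9, 0.2, -2.2]
opening: 0.0534
gripper_force: 25.0
t: 27.48
ee_pos: [0.4856, -0.1498, 0.0959]
eef_rot: [1.0, -0.0, 0.0, 0.0]
force: [-0.7, -0.4, -1.3]
opening: 0.0533
gripper_force: 25.0
```

```bash
python3 -m pendant '[[0.05,0,0,0.001,0],[0.05,0,0,0.0015,0],[0.05,0,0,0.0015,0]]'; python3 -m pendant '[[0.05,0,0,0.001,0],[0.05,0,0,0.0015,0],[0.05,0,0,0.0015,0]]'
```

```text
t: 27.85
ee_pos: [0.4855, -0.1497, 0.0941]
eef_rot: [1.0, -0.0, -0.0, -0.0]
force: [0.5, -0.0, -3.0]
opening: 0.0534
gripper_force: 25.0
t: 28.22
ee_pos: [0.4856, -0.1498, 0.0929]
eef_rot: [1.0, -0.0, 0.0, 0.0]
force: [-0.3, 0.4, 0.2]
opening: 0.0531
gripper_force: 25.0
```

The force is turning upward at the expected height (0.0929). Releasing.

```bash
python3 -m pendant '[[0.05,0,0,0.0005,0],[0.053,0,0,0.0005,0],[0.06,0,0,0.0005,0],[0.088,0,0,0.0005,0],[0.088,0,0,0,0],[0.088,0,0,0,0],[0.088,0,0,-0.03,0],[0.088,0,0,-0.09,0],[0.088,0,0,-0.12,0],[0.088,0,0,-0.12,0]]'; python3 cap.py wrist 0.095 0.118 0.35 0.6 -0.48 0.2 w10; echo vial; python3 cap.py w10 0.067 0.082 0.58 0.7 -0.45 -0.22; python3 go.py 0.651 -0.270 0.2 0.0;python3 go.py 0.651 -0.270 0.2 0.14
```

```text
t: 29.48
ee_pos: [0.4871, -0.1506, 0.2154]
eef_rot: [1.0, -0.0, 0.003, 0.002]
force: [0.1, -0.1, 0.6]
opening: 0.0879
gripper_force: 0.0
[441. 129.] 4365 centroid [ 0.5517 -0.2693  0.1043] circle [ 550.9 -270.8   27.3] hsv [  1. 213. 232.]
[ 19. 185.] 2506 centroid [0.51   0.0546 0.1056] circle [509.9  66.1  27.2] hsv [ 60.   2. 237.]
[281. 213.] 3509 centroid [ 0.4869 -0.1493  0.1073] circle [ 485.6 -149.5   27.3] hsv [111. 212. 109.]
vial
[436.   4.] 201 centroid [ 0.6432 -0.2675  0.0735] circle [ 646.  -268.4    8.9] hsv [ 67. 172.  95.]
[552.  68.] 375 centroid [ 0.5983 -0.3668  0.0732] circle [ 599.4 -372.3   10.4] hsv [111. 211.  90.]
psi -0.0 d [0.1651 0.1199 0.0137] turn -0.0 rows 3.3 q6 1.04 t 29.5
psi -0.0 d [0.1651 0.1199 0.0137] turn -0.14 rows 3.3 q6 1.04 t 29.5
```

View pics/w10.png

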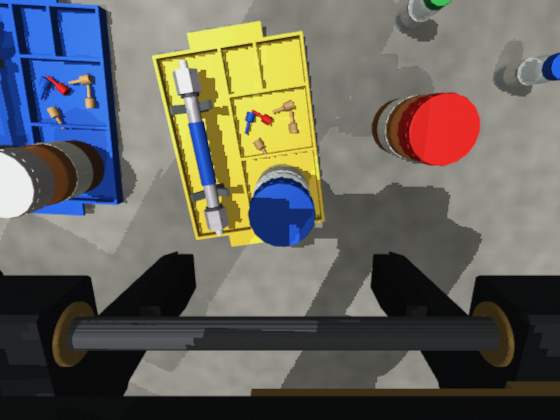

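The clear bottle stands in its bay (cap (281,213), top at 107 mm). The spare is untouched. Before going for the green vial, I check how much room the wash bottle behind it leaves, and where the vial bay is.

Run:
```python
from h import *
for n in("top0","scene0"):
    f=load(n);v,u=np.nonzero(f["depth"]>0);P=pts(f,u,v,f["depth"][v,u])
    for z0,z1 in((.03,.1),(.1,.15),(.15,.3)):
        k=(P[:,2]>z0)&(P[:,2]<z1)&(abs(P[:,0]-.76)<.1)&(abs(P[:,1]+.29)<.13)
        if k.any():print(n,z0,z1,k.sum(),P[k].min(0).round(3),P[k].max(0).round(3))
f=load("w10");print(onplane(f,[284],[65],.014).round(3),onplane(f,[262,303],[45,35],.014).round(3))
```

```text
top0 0.03 0.1 711 [ 0.66 -0.42  0.03] [ 0.86 -0.16  0.1 ]
top0 0.1 0.15 515 [ 0.768 -0.42   0.1  ] [ 0.86  -0.265  0.149]
top0 0.15 0.3 247 [ 0.784 -0.319  0.15 ] [ 0.849 -0.25   0.192]
scene0 0.03 0.1 1105 [ 0.66  -0.397  0.03 ] [ 0.86 -0.16  0.1 ]
scene0 0.1 0.15 984 [ 0.767 -0.42   0.1  ] [ 0.86  -0.271  0.15 ]
scene0 0.15 0.3 412 [ 0.78  -0.321  0.15 ] [ 0.846 -0.253  0.192]
[[ 0.609 -0.152  0.014]] [[ 0.626 -0.131  0.014]
 [ 0.635 -0.17   0.014]]
```

The wash bottle starts at x = 0.767 and is 192 mm high, so there's room. The vial bay is at (0.610, -0.150) by both the tray model and the ray cast. Moving above the green-capped vial.

```bash
python3 -m pendant '[[0.06,0.04,0.03,0,0],[0.06,0.08,0.06,0,0],[0.06,0.12,0.09,0,0],[0.06,0.15,0.115,0.005,0],[0.06,0.163,0.119,0.014,0],[0.06,0.163,0.119,0.03,0],[0.06,0.163,0.119,0.03,0]]'; python3 cap.py wrist 0.067 0.082 0.58 0.7 -0.45 -0.22 w11;  python3 go.py 0.651 -0.2695 0.066 0.0
```

```text
t: 30.4
ee_pos: [0.6463, -0.2668, 0.1793]
eef_rot: [1.0, 0.0, -0.003, -0.002]
force: [0.6, -0.2, -0.7]
opening: 0.06
gripper_force: 0.0
[287. 206.] 575 centroid [ 0.6524 -0.2695  0.0752] circle [ 651.6 -269.5   10.5] hsv [ 67. 175.  90.]
[412. 265.] 573 centroid [ 0.6015 -0.3724  0.0746] circle [ 600.4 -373.3   10.7] hsv [111. 212. 151.]
psi 0.0 d [0.0043 0.0024 0.115 ] turn 0.0 rows 1.8 q6 1.01 t 30.4
```

View pics/w11.png

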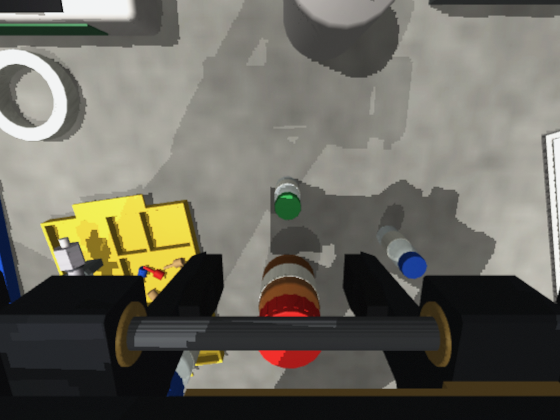

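The green vial is at (287,206) and the spare vial with the blue cap at (412,265). I'll descend partway and let it settle.

```bash
python3 -m pendant '[[0.06,0.001,0,0.03,0],[0.06,0.001,0,0.06,0],[0.06,0.001,0,0.08,0],[0.06,0.001,0,0.08,0],[0.06,0.001,0,0.08,0]]'; python3 go.py 0.6515 -0.2695 0.066 0.0
```

```text
t: 31.08
ee_pos: [0.6502, -0.2691, 0.1043]
eef_rot: [1.0, -0.0, 0.001, 0.001]
force: [-0.4, -1.0, -0.4]
opening: 0.0597
gripper_force: 0.0
psi -0.0 d [0.0012 0.0003 0.0383] turn -0.0 rows 0.6 q6 1.01 t 31.1
```

```bash
python3 -m pendant '[[0.06,0.001,0,0.015,0],[0.06,0.001,0,0.03,0],[0.06,0.001,0,0.038,0],[0.06,0.001,0,0.038,0],[0.018,0.001,0,0.038,0],[0.018,0.001,0,0.038,0],[0.018,0.001,0,0.038,0],[0.018,0.001,0,0.038,0],[0.018,0.001,0,0.038,0],[0.018,0.001,0,0.038,0]]' 12 && python3 -m pendant '[[0.018,0,0,-0.01,0],[0.018,0,0,-0.03,0],[0.018,0,0,-0.06,0],[0.018,0,0,-0.09,0],[0.018,0,0,-0.09,0]]'; python3 go.py 0.6105 -0.150 0.15 0.0
```

```text
t: 32.33
ee_pos: [0.6507, -0.2689, 0.065]
eef_rot: [1.0, -0.0, 0.0, 0.0]
force: [0.6, 0.1, 0.6]
opening: 0.0201
gripper_force: 11.5
t: 32.95
ee_pos: [0.6527, -0.2701, 0.1597]
eef_rot: [1.0, -0.0, 0.003, 0.002]
force: [-0.1, 0.5, -0.2]
opening: 0.0203
gripper_force: 11.5
psi -0.0 d [-0.0423 -0.1201  0.0089] turn -0.0 rows 2.0 q6 1.01 t 33.0
```

```bash
python3 -m pendant '[[0.018,-0.01,-0.03,0,0],[0.018,-0.025,-0.07,0,0],[0.018,-0.038,-0.105,0,0],[0.018,-0.0415,-0.1195,0,0],[0.018,-0.0415,-0.1195,0.02,0],[0.018,-0.0415,-0.1195,0.05,0],[0.018,-0.0415,-0.1195,0.068,0],[0.018,-0.0415,-0.1195,0.075,0],[0.018,-0.0415,-0.1195,0.075,0],[0.018,-0.0415,-0.1195,0.075,0]]'; python3 go.py 0.6105 -0.150 0.068 0.0
```

```text
t: 34.2
ee_pos: [0.6098, -0.1498, 0.0807]
eef_rot: [1.0, -0.0, 0.001, 0.0]
force: [-0.3, -0.6, -0.4]
opening: 0.0205
gripper_force: 11.5
psi -0.0 d [0.0007 0.0002 0.0127] turn -0.0 rows 0.2 q6 1.14 t 34.2
```

```bash
python3 -m pendant '[[0.018,0.0005,0,0.005,0],[0.018,0.0005,0,0.008,0],[0.018,0.0005,0,0.01,0],[0.018,0.0005,0,0.011,0],[0.018,0.0005,0,0.011,0]]'; python3 -m pendant '[[0.018,0,0,0.001,0],[0.018,0,0,0.0015,0],[0.018,0,0,0.0015,0]]'
```

```text
t: 34.83
ee_pos: [0.6095, -0.1493, 0.0687]
eef_rot: [1.0, -0.0, -0.0, -0.0]
force: [1.3, 0.4, -0.5]
opening: 0.0207
gripper_force: 11.5
t: 35.2
ee_pos: [0.61, -0.1495, 0.0679]
eef_rot: [1.0, -0.0, 0.0, 0.0]
force: [-0.3, 0.1, 4.8]
opening: 0.0209
gripper_force: 11.6
```

Floor contact (+4.8 N at z = 0.068). I'll release, lift, then check everything.

```bash
python3 -m pendant '[[0.018,0,0,-0.0005,0],[0.022,0,0,-0.0005,0],[0.03,0,0,-0.0005,0],[0.05,0,0,-0.0005,0],[0.05,0,0,-0.0005,0],[0.05,0,0,-0.02,0],[0.05,0,0,-0.07,0],[0.05,0,0,-0.13,0],[0.05,0,0,-0.16,0],[0.05,0,0,-0.16,0]]'; python3 -m pendant '[[0.05,-0.06,0.06,-0.02,0],[0.05,-0.12,0.12,-0.02,0],[0.05,-0.18,0.18,-0.02,0],[0.05,-0.24,0.24,-0.02,0],[0.05,-0.26,0.28,-0.02,0],[0.05,-0.26,0.32,-0.02,0],[0.05,-0.26,0.32,-0.02,0]]'
python3 - <<'E'
from h import *
grab("top","top1");grab("scene","scene1")
i=np.load("top1.npz")["image"][120:260,180:520];cv2.imwrite("pics/t1c.png",cv2.resize(i,None,fx=2.3,fy=2.3,interpolation=2))
E
for n in top1 scene1; do python3 cap.py $n 0.095 0.115 0.35 0.6 -0.48 0.2;  python3 cap.py $n 0.069 0.083 0.58 0.7 -0.45 -0.1;  for c in red blue green; do python3 col.py $n $c | grep -v "z5/50/95 \[-\?0.0[12]* "|grep -E "rect.*(5[0-9]|6[0-9])\.|0.04"; done; done
```

```text
t: 36.45
ee_pos: [0.6114, -0.1501, 0.2322]
eef_rot: [1.0, -0.0, 0.004, 0.002]
force: [0.5, 0.2, -0.3]
opening: 0.05
gripper_force: 0.0
t: 37.33
ee_pos: [0.3474, -0.4707, 0.246]
eef_rot: [1.0, -0.001, -0.0, -0.001]
force: [-0.1, 0.8, -0.2]
opening: 0.0502
gripper_force: 0.0
[450. 178.] 359 centroid [ 0.5529 -0.2694  0.1031] circle [ 552.7 -270.1   27.3] hsv [  1. 255. 237.]
[318. 195.] 344 centroid [0.5121 0.0705 0.1065] circle [512.4  70.5  27. ] hsv [113.5   1.  235. ]
[403. 204.] 368 centroid [ 0.4871 -0.1474  0.106 ] circle [ 487.1 -148.2   27.2] hsv [109. 230. 235.]
[399. 158.] 55 centroid [ 0.6126 -0.1482  0.0771] circle [ 613.  -148.4   10.8] hsv [ 66. 183. 179.]
[483. 160.] 52 centroid [ 0.6024 -0.3725  0.074 ] circle [ 602.9 -372.2   11. ] hsv [111.  209.5 217.5]
red [292. 177.] 79 mean [0.5701 0.1349] z5/50/95 [0.0358 0.0399 0.043 ] pcyaw -0.084 rect [569.9 134.9] [10. 56.] 85.1
red [449. 178.] 423 mean [ 0.5517 -0.2684] z5/50/95 [0.0034 0.1026 0.107 ] pcyaw -1.214 rect [ 551.5 -269.1] [60. 55.] 89.2
red [ 90. 234.] 125 mean [0.4229 0.6931] z5/50/95 [0.0103 0.0156 0.0193] pc
[... 1549 characters left out ...]
 z5/50/95 [0.0743 0.0769 0.0797] pcyaw -1.474 rect [882.9 495.9] [ 50. 129.] 5.6
blue [309. 243.] 1256 mean [0.5886 0.092 ] z5/50/95 [0.0016 0.0054 0.0163] pcyaw 0.101 rect [560.   99.2] [159. 220.] 87.3
blue [220. 252.] 364 mean [ 0.4919 -0.1615] z5/50/95 [0.0865 0.1071 0.1102] pcyaw -0.83 rect [ 493.3 -163.1] [52. 82.] 39.8
blue [253. 259.] 111 mean [ 0.5255 -0.0787] z5/50/95 [0.0338 0.0397 0.0439] pcyaw 0.115 rect [525.5 -78.6] [62. 19.] 8.4
blue [196. 339.] 93 mean [ 0.601  -0.3783] z5/50/95 [0.0675 0.0753 0.0779] pcyaw -0.742 rect [ 601.3 -378.2] [19. 27.] 51.7
blue [ 20. 386.] 2003 mean [ 0.328  -0.6117] z5/50/95 [0.0021 0.0045 0.007 ] pcyaw -0.473 rect [ 323.9 -605.6] [ 77. 178.] 58.6
```

View pics/t1c.png

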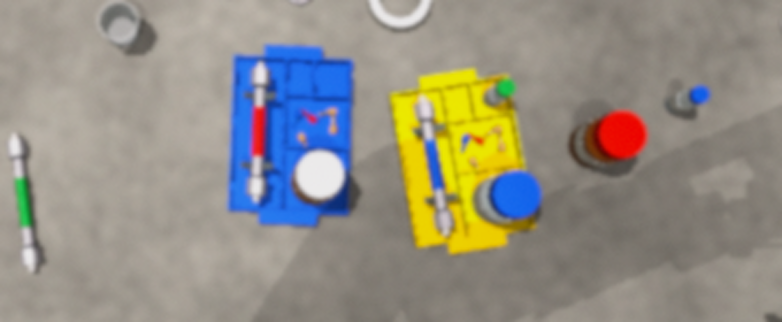

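View pics/scene1.png

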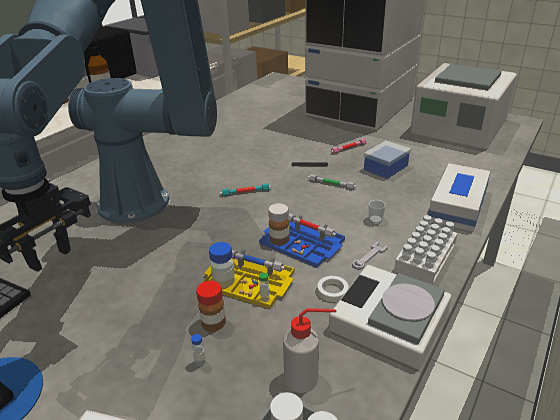

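Both pictures show each kit item in its place. The caps are at (318,195), (403,204) and (399,158) in the top view, at heights of 107, 107 and 78 mm, all upright. Columns lie at (292,177) and (368,191) in the saddles. The three spares have not moved, and the gripper is clear.

```bash
python3 -c "
from rig import r
print(r.finish_job())"
```

```text
the job is handed in; nothing more can be done
None
```

Both kits are made up in their trays with the glass upright and the columns in their saddles; the three spares are where they were, and the job was handed in at about 37 s of the 138 s.

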